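# Make up a sample collection kit and a rapid test kit

## Task

Make up the two kits from the stock on the bench. The collection kit, in the tray with the long groove, gets the specimen cup (upright in the square pocket) and the marker pen for labelling it (in the groove); the rapid test kit, in the tray with three pockets, gets the bench timer (face up in the square pocket), the test cartridge (upright in the oblong pocket) and the dropper bottle (upright in the round pocket). Each thing must sit right down on the floor of its own pocket, let go and at rest.

Things in the scene. Friction and masses are not known exactly. Their poses are not given: they have to be found in the camera images.
- collection_tray: Fixed tray, white shell with black foam, 170 x 200 mm (x by y), top 25 mm high; origin: middle of underside; z up, yaw within 0.25 rad of the world's. Two cut-outs: groove 27 x 147 mm (x by y), 6 mm deep, centre (-52, 0) mm, floor 18 mm up, too narrow for fingers beside the marker; square pocket 74 x 74 mm, 8 mm deep, centre (28, 0), floor 16 mm up.
- test_tray: Fixed tray, white shell with black foam, 170 x 200 mm (x by y), top 25 mm high; origin: middle of underside; z up, yaw within 0.25 rad of the world's. Three cut-outs: square pocket 74 x 74 mm, 8 mm deep, centre (0, 47.5) mm, floor 16 mm up; oblong pocket 54 x 44 mm (x by y), 20 mm deep, centre (36, -47.5), and round pocket 41 mm across, 20 mm deep, centre (-40, -47.5), floors 4 mm up.
- cup_mid (a point): Middle (33.5 mm up) of the loose specimen cup: white, round, closed, 67 mm tall, body about 56 mm across, screw lid 61 mm across from 52 to 67 mm up; stands upright, z up; grasp it round the lid.
- marker_mid (a point): Middle (8 mm up) of the loose marker pen: the thick one, red and white, not the thin ballpoint. It lies, 135 mm long along its y, 17 mm wide along x, 16 mm high. In the groove its cap may point either way.
- cartridge_mid (a point): Middle (31 mm up) of the loose test cartridge: an upright box, 62 mm tall, with a shut cap that does not move; 44 mm along its x (48 with the cap's tab, on the -x side) and 38 mm along y; grasp it across y. In its pocket its x lies along the tray's x, either way round.
- dropper_mid (a point): Middle (51 mm up) of the loose brown dropper bottle, standing upright, z up: round body 33 mm across up to 70 mm, then a collar and a 13 mm rubber bulb up to 102 mm. (Behind the stock stands a black PC tower 0.37 m tall, its nearest corner at x = 0.67 m, y = 0.18 m: keep the gripper and wrist clear of it.)
- timer_mid (a point): Point 8.5 mm up in the middle of the loose bench timer: a flat pale box lying face up, 60 mm along its x, 62 mm along y, 15 mm high at the sides and 17 mm at the keys. In its pocket its sides lie along the pocket's, any quarter turn.
Things that resemble listed ones, but are neither listed nor needed, are in the scene too. Of the things like the part that bears cartridge_mid, leave any that is green; of the rest the larger one is meant.

How it is judged:
By the outcome, as a careful person would: the job done as asked, in the order asked, and still so for the second after the job is handed in, with the robot touching nothing.
It also fails if it takes over 144 s, if anything falls off the work surface, if the arm or the gripper's body presses on something with over 40 N, if the wrist force passes 120 N, or if a joint passes its speed limit or range.

## Robot

A 6-joint arm with a two-finger parallel gripper is mounted at the origin on a cart in front of the work surface, level with it; the furniture and walls round the work are solid. World frame = base frame: x ahead of the robot, y to its left, z up, the work surface at z = 0. Lengths are in m, angles in rad, forces in N, time in s.
With the tool pointing down it reaches from about 0.35 to 0.875 m from the base axis. Payload 4.2 kg.
Tool frame: the origin (TCP) lies between the finger pads; the fingertips stand 17 mm ahead of it and the grasp point (between the pads) lies 2 mm behind it; z points along the fingers, y is the line along which they close (so a half turn about z gives the same grasp; the last joint's range is limited). The gripper opens to 87 mm and grips with 3 to 60 N. Pads are 19 mm wide; open, the fingers measure 117 mm over their backs; the gripper's body (75 mm by 190 mm) begins 51 mm behind the grasp point.
Start: joints at [1.416, 0.385, 0.008, 0, -1.194, -0.259], TCP at [0.251, 0.572, 0.205] pointing down, gripper open.
Joint ranges: [-3.14, 3.14], [-1.21, 2.06], [-1.07, 1.41], [-3.16, 2.05], [-2.99, -0.16], [-3.1, 3.1]. Speed limits (rad/s): [2.79, 2.79, 3.14, 3.14, 3.14, 3.14].

## Interface

Orientations are given as a unit quaternion [x, y, z, w].
In Python, from rig import telemetry, imaging, order gives the robot as it stands.
- The arm moves only by the tool servo_tool, never from a script. Its argument "rows" is one flat list of numbers, 5 for each row, row after row: the opening, from -1 (shut) to 1 (fully open), then the shift along the world's x, y, z in mm, then the turn about the world's z in degrees. A call has 1 to 20 rows; each row shifts and turns the commanded pose from where the row before left it; what a row does not reach is not made up. A row lasts 1/10 s, in which the tool goes at most 50 mm and 8.59 degrees, less where a joint would pass 70% of its speed; a pose out of reach is approached as far as the arm can. A call with a gripper value outside its range is refused whole. The fingers move at their own pace and stop on an object; "grip_force" is the grip in N (left out, the last holds). Time passes only in rows, so rows that do not move let the fingers close. It gives the time, the measured TCP pose, the force, the opening and the grip force at its end, in the units of the state.
- telemetry.get_state(): the state, without advancing time (a new reading comes with each control period).
- imaging.snapshot(name): name is "scene" or "top" or "wrist"; returns a dict with "color" (420x560x3 uint8, red, green, blue), "fx", "fy", "cx", "cy" (pixels), "origin" and "rotation" of the camera in the world. Camera axes: x right, y down, z forward; pixel columns grow to the right and rows downward; lengths in m; the calibration is good to about 2 mm. A picture is of the moment at which its call begins. There is no depth.
- order.finish_job(): hands the job in; it is judged then, once.
The state is a dict: "time_s": time; "joint_pos": joint angles; "dq": joint speeds; "tau": joint torques, N m; "ee_pos": TCP position; "orientation": TCP orientation; "ft_force": force on the tool from outside, world axes, zero at the start; "wrist_torque": the same for the moment, N m; "width": finger opening in m; "grip_force": force on a finger pad.
Only numpy, scipy, OpenCV 4.12 (cv2) and the standard library are available. Lean on these libraries where they do the work, as an engineer would, in place of code of your own. Each camera call takes 0.05 s, during which the arm holds its last target. There are 200 camera calls.

## Working session

There is one attempt and no reset: what is moved stays moved. The work goes in short steps, Python scripts to look and compute and a tool call to move; the robot and the scene stay as the last step left them, time stands still between calls to the robot, and variables do not carry over. Pictures are saved under pics/ and viewed, at most 14 in all, crops included, and the job is handed in when it is done.

Besides the shell and the picture viewer there is one more tool, called after ">>>" as name(argument=value, ...) on one line, values as JSON. servo_tool: Moves the arm, as the interface text tells. Its arguments: {"type":"object","properties":{"rows":{"type":"array","items":{"type":"number"}},"grip_force":{"type":"number"}},"required":["rows"]}

```bash
mkdir -p pics; cat > h.py <<'E'
import numpy as np, cv2, json
from rig import telemetry, imaging, order
def snap(cam,name):
    s=imaging.snapshot(cam); cv2.imwrite(f'pics/{name}.png',cv2.cvtColor(s['color'],cv2.COLOR_RGB2BGR))
    json.dump({k:np.asarray(v).tolist() for k,v in s.items() if k!='color'},open(f'pics/{name}.json','w')); return s
def load(name): return {k:np.array(v) for k,v in json.load(open(f'pics/{name}.json')).items()}
def ray(c,u,v,z):
    R=c['rotation'];d=R@np.array([(u-c['cx'])/c['fx'],(v-c['cy'])/c['fy'],1.]);o=c['origin']
    return o+d*(z-o[2])/d[2]
def proj(c,p):
    q=c['rotation'].T@(np.array(p)-c['origin']);return np.array([c['fx']*q[0]/q[2]+c['cx'],c['fy']*q[1]/q[2]+c['cy']])
def crop(name,u0,v0,u1,v1,out,s=4):
    im=cv2.imread(f'pics/{name}.png')[v0:v1,u0:u1];cv2.imwrite(f'pics/{out}.png',cv2.resize(im,None,fx=s,fy=s,interpolation=cv2.INTER_CUBIC))
E
python3 - <<'E'
from h import *
for n in ['top','scene']:
    s=snap(n,n+'0'); print(n,s['origin'],s['rotation'],s['fx'])
print(telemetry.get_state())
E
```

```text
top [ 0.46329086 -0.00465275  1.69638151] [-0.70642594  0.70735618 -0.0211658   0.01271335] 540.2668736801196
scene [-0.02950745 -0.49902866  0.9512    ] [ 0.84208776 -0.41145337  0.14761106 -0.31591978] 453.3448058767003
{'time_s': 0.1, 'joint_pos': array([ 1.41563326e+00,  3.85471062e-01,  6.78032511e-03, -4.33460472e-04,
       -1.19400794e+00, -2.58588502e-01]), 'dq': array([-0.00029467, -0.00373545,  0.00416549,  0.00232146,  0.00068171,
       -0.00033841]), 'tau': array([-1.17882279e-03, -3.91690099e+01,  1.87936288e+01,  4.23197016e+00,
        1.34909997e-02, -7.52485835e-05]), 'ee_pos': array([0.25104333, 0.57174476, 0.20368143]), 'orientation': array([ 9.78660530e-01, -2.05481441e-01, -1.52015725e-04,  9.60315564e-04]), 'ft_force': array([-0.05083444,  0.01051352,  0.74507826]), 'wrist_torque': array([-0.01732329, -0.04668696, -0.02264435]), 'grip_force': 0.0, 'width': 0.08725212764269238}
```

View pics/top0.png

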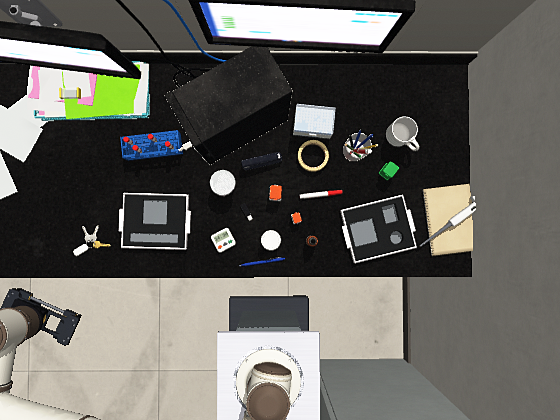

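View pics/scene0.png

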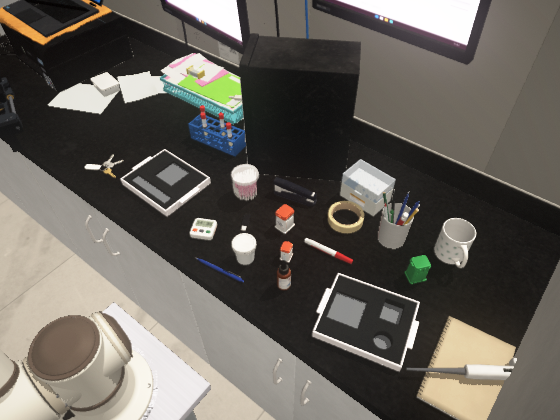

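Top view: cup candidates are the white round lid (271,240) and the bigger jar (223,183). Cartridge candidates are the large orange (275,193), the small orange (296,218) and the green (389,170). Marker is the red/white one (321,194), not the blue ballpoint (262,262). Timer is at (223,240), not the white bits at (250,217). Dropper is at (311,241). I'll check these in a close crop.

```bash
sed -i '1a from scipy.spatial.transform import Rotation' h.py
sed -i "s/R=c\['rotation'\];/R=Rotation.from_quat(c['rotation']).as_matrix();/; s/c\['rotation'\].T@/Rotation.from_quat(c['rotation']).as_matrix().T@/" h.py
python3 - <<'E'
from h import *
crop('top0',190,160,350,275,'c1',5)
crop('top0',105,180,215,260,'c2',4);crop('top0',320,180,430,280,'c3',4)
a=cv2.imread('pics/c2.png');b=cv2.imread('pics/c3.png')
h=max(a.shape[0],b.shape[0]);o=np.zeros((h,800,3),np.uint8)
a=a[:,:400];b=b[:,:400];o[:a.shape[0],:a.shape[1]]=a;o[:b.shape[0],400:400+b.shape[1]]=b;cv2.imwrite('pics/c23.png',o)
crop('scene0',180,140,360,300,'c4',4)
c=load('top0')
for n,(u,v,z) in dict(cup=(271,240,.067),cart=(275,193,.062),timer=(223,240,.016),drop=(311,241,.1),marker=(321,194,.016),t1=(155,221,.025),t2=(380,229,.025)).items(): print(n,ray(c,u,v,z).round(3))
E
```

```text
cup [ 0.438 -0.007  0.067]
cart [ 0.58  -0.02   0.062]
timer [0.437 0.141 0.016]
drop [ 0.435 -0.125  0.1  ]
marker [ 0.58  -0.164  0.016]
t1 [0.496 0.35  0.025]
t2 [ 0.471 -0.345  0.025]
```

View pics/c1.png

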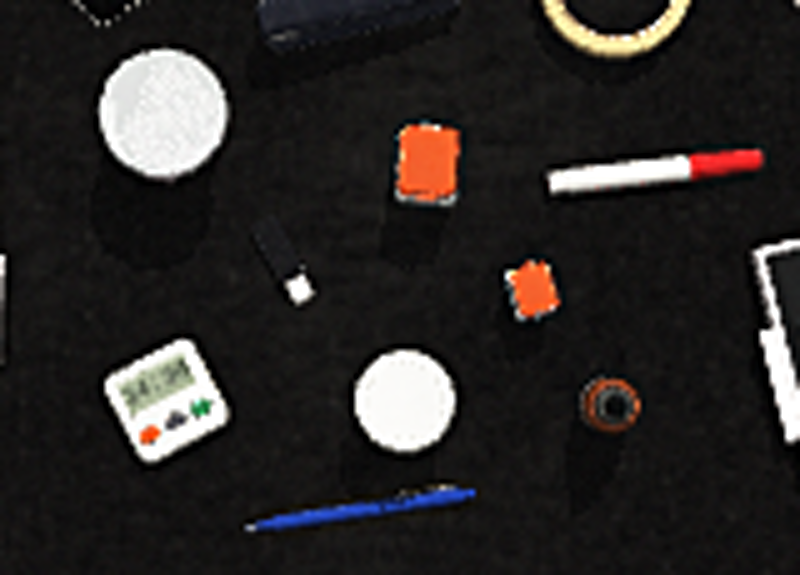

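View pics/c23.png

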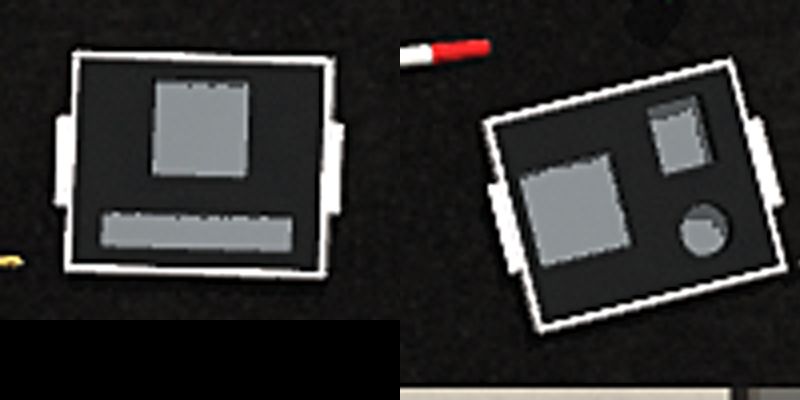

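View pics/c4.png

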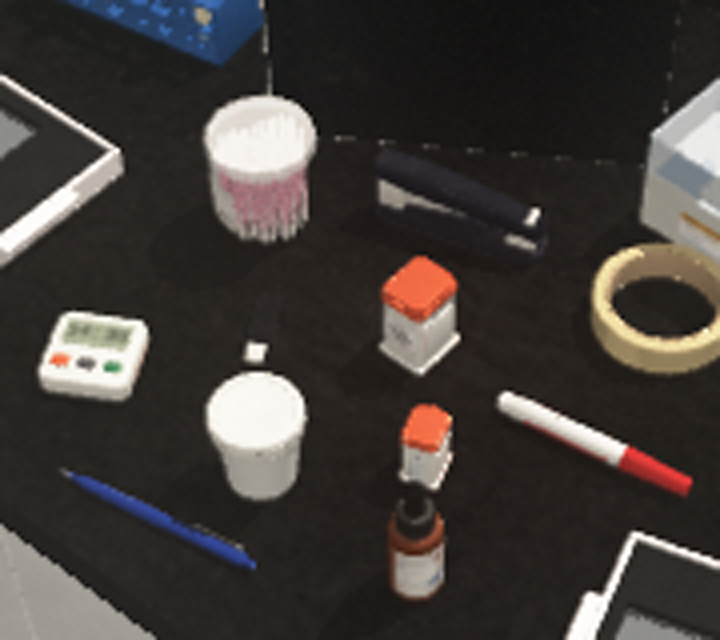

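The crops settle it: cup = closed white lid at (271,240), since the other is an open swab jar. Cartridge = the larger orange-capped box (275,193), marker (321,194), timer (223,240), dropper (311,241). Next I'll measure them.

```bash
python3 - <<'E'
from h import *
c=load('top0');im=cv2.imread('pics/top0.png').astype(int);b,g,r=im[...,0],im[...,1],im[...,2]
bright=im.max(2)>100; orange=(r>150)&(b<90)
def blob(mask,u,v,z,name,win=28):
    n,l,s,ce=cv2.connectedComponentsWithStats(cv2.morphologyEx(mask.astype(np.uint8),cv2.MORPH_CLOSE,np.ones((3,3))))
    k=l[v,u];ys,xs=np.where(l==k)
    P=np.array([ray(c,x,y,z)[:2] for x,y in zip(xs,ys)],np.float32)*1000
    rc=cv2.minAreaRect(P);print(name,'n',len(P),'mean',P.mean(0).round(1),'rect',np.round(rc[0],1),np.round(rc[1],1),round(rc[2],1))
blob(bright,271,240,.067,'cup');blob(bright,223,236,.013,'timer');blob(bright,310,195,.010,'marker')
blob(orange,275,192,.062,'cart');blob((r>90)&(r-b>30),307,241,.07,'drop(ring)')
for nm,off,pts in [('coll',(105,180),[(72,52),(335,58),(326,277),(65,272)]),('test',(320,180),[(84,120),(331,60),(388,267),(139,331)])]:
    W=np.array([ray(c,off[0]+(x+.5)/4-.5,off[1]+(y+.5)/4-.5,.025)[:2] for x,y in pts])*1000
    print(nm,W.mean(0).round(1),[round(float(np.linalg.norm(W[i]-W[i-1])),1) for i in range(4)])
    x=(W[0]+W[1]-W[2]-W[3]);y=(W[0]+W[3]-W[1]-W[2])
    print(' yaw',np.degrees(np.arctan2(x[1],x[0])).round(2),np.degrees(np.arctan2(-y[0],y[1])).round(2))
    blobk=[(155,211,.016),(155,240,.018)] if nm=='coll' else [(363,232,.016),(390,214,.004),(396,238,.004)]
    gray=(im.max(2)>70)&(im.max(2)<190)&(im.max(2)-im.min(2)<40)
    for u,v,z in blobk: blob(gray,u,v,z,' pocket')
E
```

```text
cup n 320 mean [438.8  -6. ] rect [439.3  -5.9] [57.2 57.1] 89.9
timer n 383 mean [438.3 142.1] rect [437.9 142. ] [59.8 61. ] 26.7
marker n 191 mean [ 581.7 -162.4] rect [ 581.9 -163.9] [ 14.5 133.4] 6.7
cart n 155 mean [583.  -20.1] rect [582.4 -19.8] [34.2 41.8] 82.8
drop(ring) n 227299 mean [532.8 -36.4] rect [537.5 -42. ] [1271.7 1716.6] 0.2
coll [497.1 351.8] [169.6, 202.9, 169.1, 200.4]
 yaw -1.56 -1.28
 pocket n 560 mean [524.9 353.9] rect [524.4 354. ] [71.7 74.6] 89.9
 pocket n 412 mean [445.3 355.3] rect [445.2 355.9] [145.9  26.1] 88.3
test [ 473.1 -340.6] [168.2, 198.1, 166.0, 199.6]
 yaw 14.47 13.87
 pocket n 546 mean [ 460.7 -294.5] rect [ 461.1 -294.3] [73.1 72.2] 13.8
 pocket n 214 mean [ 519.  -379.2] rect [ 519.1 -379.1] [52.8 39.1] 13.5
 pocket n 115 mean [ 444.6 -397.7] rect [ 443.9 -397.9] [35.3 35.7] 44.5
```

>>> servo_tool(rows=[1,13.5,-41,0,0,1,13.5,-41,0,0,1,13.5,-41,0,0,1,13.5,-41,0,0,1,13.5,-41,0,0,1,13.5,-41,0,0,1,13.5,-41,0,0,1,13.5,-41,0,0,1,13.5,-41,0,0,1,13.5,-41,0,0,1,13.5,-41,0,0,1,13.5,-41,0,0,1,13.5,-41,0,0,1,12.5,-45,0,0,1,0,0,0,0])

```text
time_s: 1.6
ee_pos: [0.4394, -0.01, 0.2041]
orientation: [0.978, -0.209, -0.001, 0.001]
ft_force: [-0.7, 1.2, 0.1]
width: 0.0866
grip_force: 0.0
```

```bash
cat >> h.py <<'E'
def where():
    s=telemetry.get_state();R=Rotation.from_quat(s['orientation']).as_matrix()
    print('t',round(s['time_s'],1),'tcp',(s['ee_pos']*1000).round(1),'yA',np.degrees(np.arctan2(R[1,1],R[0,1])).round(2)%180,'tilt',np.degrees(np.arccos(-R[2,2])).round(2),'F',s['ft_force'].round(1),'w',round(s['width']*1000,1),'g',round(s['grip_force'],1));return s
E
python3 - <<'E'
from h import *
where();s=snap('wrist','w1');print(s['origin'],s['fx'])
c=load('w1')
for p in [(.439,-.006,.067),(.438,.142,.016)]:print(proj(c,p))
E
```

```text
t 1.6 tcp [439.4 -10.  204.1] yA 65.85 tilt 0.1 F [-0.7  1.2  0.1] w 86.6 g 0.0
[ 0.50279884 -0.03723252  0.38366155] 333.218943241916
[274.66473793 198.35695087]
[159.76155685 240.19057195]
```

View pics/w1.png

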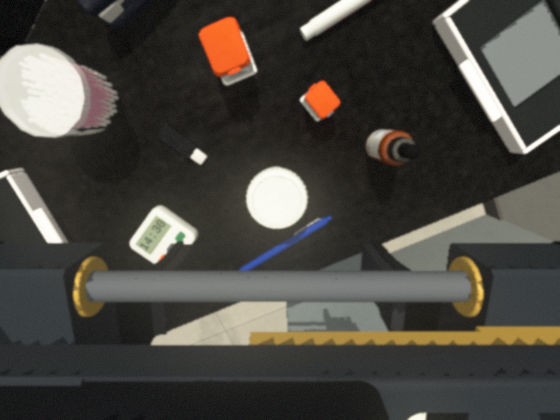

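Wrist view: the cup lid is centred at (277,198), within 2 mm of the prediction. The bulb top is at (409,150). The cartridge's orange cap is at (226,45) and the timer at (163,234). Descending on the cup.

>>> servo_tool(rows=[1,0,2,-30,0,1,0,2,-40,0,1,0,0,-40,0,1,0,0,-25,0,1,0,0,-12,0,1,0,0,0,0,-1,0,0,0,0,-1,0,0,0,0,-1,0,0,0,0,-1,0,0,0,0,-1,0,0,0,0,-1,0,0,0,0], grip_force=20)

```text
time_s: 2.85
ee_pos: [0.4394, -0.0018, 0.0579]
orientation: [0.979, -0.206, 0.0, -0.0]
ft_force: [0.5, -1.1, 0.1]
width: 0.0471
grip_force: 0.0
```

```bash
python3 - <<'E'
from h import *
c=load('w1')
for n,u,v,z in [('cup',277,198,.067),('bulb',409,150,.1),('bodytop?',390,147,.07)]:print(n,ray(c,u,v,z).round(4))
where()
E
```

```text
cup [ 0.4384 -0.0082  0.067 ]
bulb [ 0.4374 -0.1294  0.1   ]
bodytop? [ 0.4403 -0.1239  0.07  ]
t 2.9 tcp [439.4  -1.8  57.9] yA 66.28 tilt 0.03 F [ 0.5 -1.1  0.1] w 47.1 g 0.0
```

```bash
python3 - <<'E'
from h import *
where();snap('wrist','w2');snap('scene','s2')
a=cv2.imread('pics/w2.png');crop('s2',180,180,320,285,'s2c',4);b=cv2.imread('pics/s2c.png')
o=np.zeros((600,800,3),np.uint8);a=cv2.resize(a,(400,300));b=cv2.resize(b,(400,300));o[:300,:400]=a;o[:300,400:]=b;cv2.imwrite('pics/m2.png',o[:300])
E
```

```text
t 2.9 tcp [439.4  -1.8  57.9] yA 66.28 tilt 0.03 F [ 0.5 -1.1  0.1] w 47.1 g 0.0
```

View pics/m2.png

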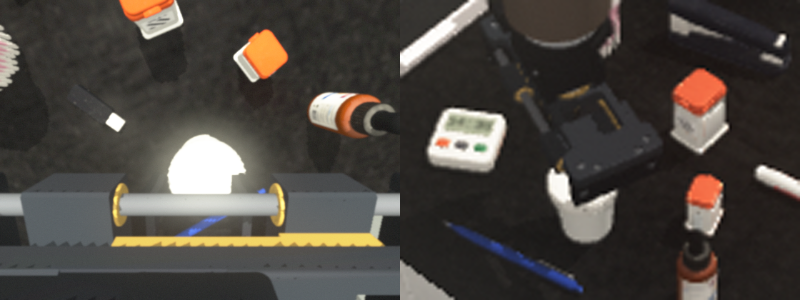

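```bash
python3 - <<'E'
from h import *
c=load('w2');s=load('s2')
for p in [(.4384,-.0082,.067),(.4394,-.0018,.06)]:print('wrist',proj(c,p).round(0),'scene',proj(s,p).round(0))
s0=load('scene0')
print('cup in scene0 pred',proj(s0,(.4384,-.0082,.067)))
print([ray(s0,180+x/4,140+y/4,z).round(4) for x,y,z in [(256,412,.067),(262,488,.0)]])
E
```

```text
wrist [291. 250.] scene [243. 243.]
wrist [279. 249.] scene [241. 243.]
cup in scene0 pred [242.86893346 242.52163684]
[array([ 0.439 , -0.0114,  0.067 ]), array([ 0.4311, -0.0171,  0.    ])]
```

```bash
python3 - <<'E'
from h import *
c=load('w2');im=cv2.imread('pics/w2.png')[150:420,120:480];cv2.imwrite('pics/w2c.png',cv2.resize(im,None,fx=2.2,fy=2.2))
E
```

```text
(no output)
```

View pics/w2c.png

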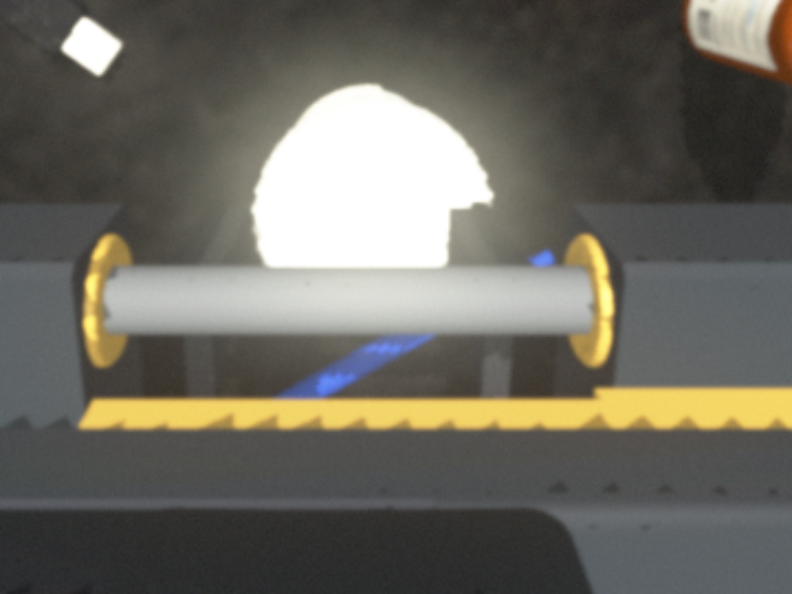

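>>> servo_tool(rows=[-1,0,0,0,0,-1,0,0,0,0,-1,0,0,0,0])

```text
time_s: 3.25
ee_pos: [0.4393, -0.0018, 0.0576]
orientation: [0.979, -0.205, -0.0, 0.0]
ft_force: [-0.1, -0.1, -0.4]
width: 0.015
grip_force: 0.0
```

```bash
python3 - <<'E'
from h import *
where();snap('wrist','w3');im=cv2.imread('pics/w3.png')[150:420,120:480];cv2.imwrite('pics/w3c.png',cv2.resize(im,None,fx=2.2,fy=2.2))
E
```

```text
t 3.2 tcp [439.3  -1.8  57.6] yA 66.29 tilt 0.01 F [-0.1 -0.1 -0.4] w 15.0 g 0.0
```

View pics/w3c.png

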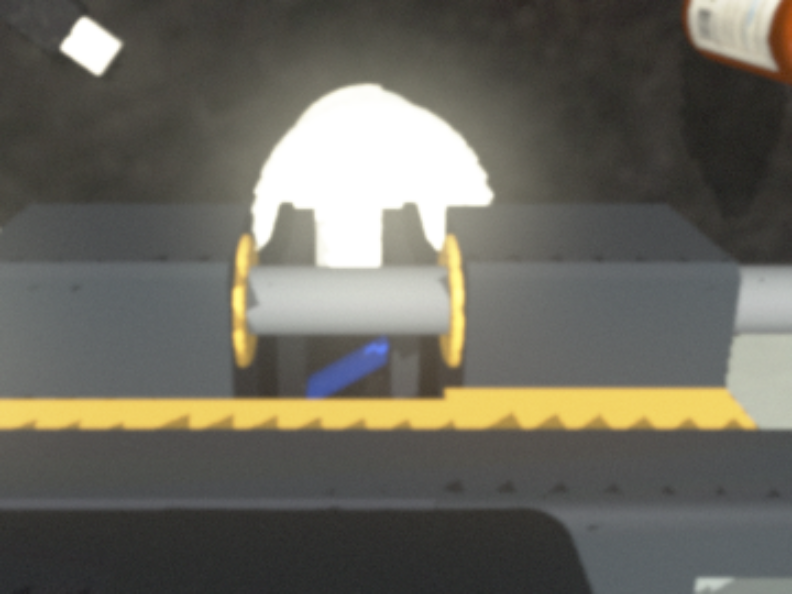

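The fingers closed to 15 mm without gripping, although the lid is at the predicted spot. I'll check the height with a scene view.

```bash
python3 - <<'E'
from h import *
t=load('top0');c=load('w2');s=snap('scene','s3');s=load('s3')
p=ray(t,190+299/5-.4,160+289/5-.4,.004);print('usb world',p.round(4),'pred w2',proj(c,p).round(1),'seen ~(162,171)')
R=Rotation.from_quat(c['rotation']).as_matrix();print('optical axis',R[:,2].round(3),c['origin'])
T=np.array([.4393,-.0018,0])
for z in (.041,.0576,.077,.11):print(z,'w',proj(c,T+[0,0,z]).round(1),'zoom',((proj(c,T+[0,0,z])-[120,150])*2.2).round(0),'scene',proj(s,T+[0,0,z]).round(1))
print(telemetry.get_state()['joint_pos'].round(3))
crop('s3',190,190,310,280,'s3c',6)
E
```

```text
usb world [0.5076 0.0601 0.004 ] pred w2 [159.  169.3] seen ~(162,171)
optical axis [-0.234  0.102 -0.967] [ 0.50264355 -0.02872366  0.23750932]
0.041 w [279.  237.6] zoom [350. 193.] scene [241.9 247.3]
0.0576 w [279.1 247.2] zoom [350. 214.] scene [241.4 243.3]
0.077 w [279.3 260.6] zoom [350. 243.] scene [240.8 238.5]
0.11 w [279.6 291.7] zoom [351. 312.] scene [239.8 230. ]
[ 0.368  0.252 -0.63  -0.    -0.689  0.789]
```

View pics/s3c.png

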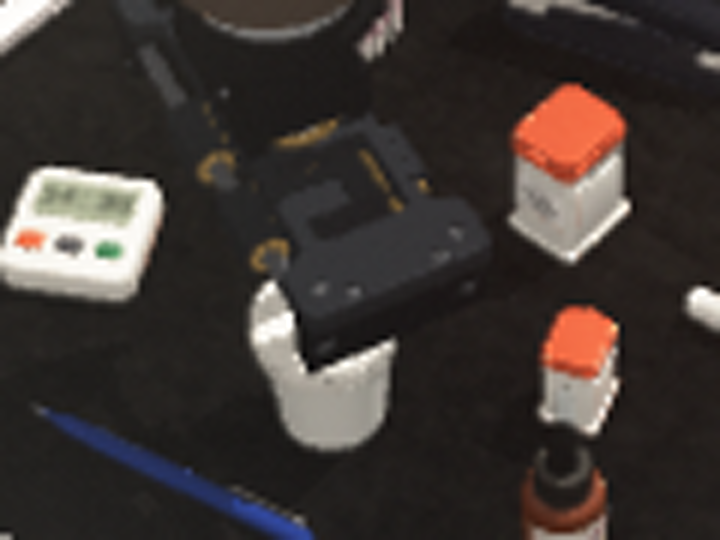

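>>> servo_tool(rows=[-1,0,0,0,0,-1,0,0,-2,0,-1,0,0,0,0,-1,0,0,0,0], grip_force=10)

```text
time_s: 3.75
ee_pos: [0.4392, -0.0018, 0.0555]
orientation: [0.979, -0.205, -0.0, 0.0]
ft_force: [0.2, 0.4, -0.0]
width: 0.0007
grip_force: 0.0
```

>>> servo_tool(rows=[-1,0,0,-2,0,-1,0,0,-2,0,-1,0,0,-2,0,-1,0,0,0,0])

```text
time_s: 4.15
ee_pos: [0.4391, -0.0018, 0.0494]
orientation: [0.979, -0.205, -0.0, 0.0]
ft_force: [-0.0, -0.6, 0.2]
width: 0.0003
grip_force: 0.0
```

```bash
python3 - <<'E'
from h import *
snap('wrist','w4');snap('top','t4');snap('scene','s4')
for n in ['w3','w4']:
    im=cv2.imread(f'pics/{n}.png');m=(im.min(2)>235).astype(np.uint8);k,l,s,ce=cv2.connectedComponentsWithStats(m);print(n,[x.tolist() for x in s[1:] if x[4]>200])
a=cv2.imread('pics/w4.png');crop('t4',225,190,325,275,'t4c',4);b=cv2.imread('pics/t4c.png');crop('s4',190,190,310,280,'s4c',4);d=cv2.imread('pics/s4c.png')
o=np.zeros((600,800,3),np.uint8);o[:300,:400]=cv2.resize(a,(400,300));o[:300,400:]=b[:300];q=b[:340];o[:300,400:]=cv2.resize(q,(400,300));d=cv2.resize(d,(400,300));o[300:,:400]=d
o[300:,400:]=cv2.resize(a[150:390,140:460],(400,300));cv2.imwrite('pics/m4.png',o)
E
```

```text
w3 [[440, 131, 50, 17, 466], [149, 159, 25, 24, 350], [235, 189, 108, 82, 5172], [78, 247, 39, 24, 531], [55, 302, 51, 31, 675]]
w4 [[446, 131, 54, 19, 531], [144, 160, 26, 25, 374], [235, 192, 109, 53, 3904], [74, 250, 52, 21, 658], [47, 302, 91, 30, 1470]]
```

View pics/m4.png

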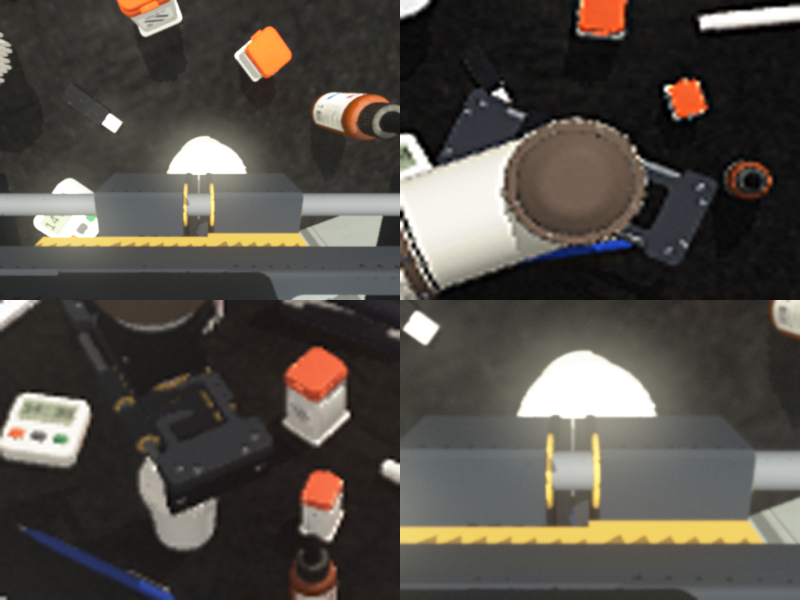

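```bash
python3 - <<'E'
from h import *
t=load('t4');s=load('s4');w=load('w4')
def tri(obs):
    A=np.zeros((3,3));b=np.zeros(3)
    L=[]
    for c,u,v in obs:
        d=ray(c,u,v,0)-c['origin'];d/=np.linalg.norm(d);M=np.eye(3)-np.outer(d,d);A+=M;b+=M@c['origin'];L.append((c['origin'],d))
    p=np.linalg.solve(A,b);return p.round(4),[round(float(np.linalg.norm(np.cross(p-o,d))),4) for o,d in L]
print(tri([(t,303.7,242.4),(s,269.6,229)]),tri([(t,296.3,264.2),(s,238,244)]))
# cup top: lid centre in initial views
t0=load('top0');s0=load('scene0');w1=load('w1')
print('lid',tri([(t0,271,240.1),(s0,180+256/4,140+412/4),(w1,277,198)]))
print('pred body corner px in scene', proj(s,(.43,-.1,.102)))
for z in (.06,.067):print('lid top edge pred w4',proj(w,np.array([.4384,-.0075,z])+.0305*np.array([.918,-.397,0])))
print('orange cart z', tri([(t0,275.5,192.5),(s0,180+420/4,140+283/4),(w1,224,43)]))
E
```

```text
(array([ 0.4337, -0.0988,  0.1928]), [0.0011, 0.0011]) (array([ 0.3686, -0.0738,  0.1887]), [0.0053, 0.0053])
lid (array([ 0.4385, -0.0086,  0.0652]), [0.0016, 0.0023, 0.0007])
pred body corner px in scene [269.55445433 255.12351231]
lid top edge pred w4 [289.47492949 196.4365571 ]
lid top edge pred w4 [289.96478572 199.43007082]
orange cart z (array([ 0.5833, -0.0229,  0.0637]), [0.0027, 0.0029, 0.0005])
```

>>> servo_tool(rows=[-1,0,0,-2,0,-1,0,0,-2,0,-1,0,0,-2,0])

```text
time_s: 4.6
ee_pos: [0.443, -0.0011, 0.049]
orientation: [0.979, -0.203, 0.003, -0.001]
ft_force: [-12.2, 3.2, 54.4]
width: 0.0004
grip_force: 26.8
```

>>> servo_tool(rows=[-1,0,0,-2,0,-1,0,0,-2,0])

```text
time_s: 4.8
ee_pos: [0.4458, -0.0004, 0.0491]
orientation: [0.979, -0.202, 0.006, -0.001]
ft_force: [-17.9, 4.9, 82.7]
width: 0.0005
grip_force: 41.0
```

Contact with the lid came at a reported TCP z of about 49 mm, so the real fingertips are about 35 mm higher than the stated geometry implies. I'm backing off and rechecking the cup.

>>> servo_tool(rows=[-1,0,0,15,0,-1,0,0,30,0,1,0,0,40,0,1,0,0,30,0,1,0,0,20,0,1,0,0,0,0,1,0,0,0,0])

```text
time_s: 5.5
ee_pos: [0.4389, -0.0017, 0.1745]
orientation: [0.979, -0.206, -0.0, -0.0]
ft_force: [0.6, 0.2, -1.4]
width: 0.0323
grip_force: 0.0
```

```bash
python3 - <<'E'
from h import *
where();snap('wrist','w5');c=load('w5')
im=cv2.imread('pics/w5.png');m=(im.min(2)>140).astype(np.uint8);k,l,s,ce=cv2.connectedComponentsWithStats(m)
for a,b in zip(s[1:],ce[1:]):
    if a[4]>1200 and b[1]<240: print(a.tolist(),b.round(1),ray(c,*b,.067).round(4))
E
```

```text
t 5.5 tcp [438.9  -1.7 174.5] yA 66.27 tilt 0.04 F [ 0.6  0.2 -1.4] w 32.3 g 0.0
[463, 0, 97, 155, 2177] [510.6  79.1] [ 0.4582 -0.2145  0.067 ]
[0, 27, 74, 105, 6479] [32.7 80.7] [0.6121 0.1391 0.067 ]
[251, 167, 68, 68, 3568] [284.7 200.8] [ 0.4391 -0.0077  0.067 ]
[0, 171, 64, 100, 1746] [ 29.  222.9] [0.5128 0.211  0.067 ]
[128, 208, 68, 35, 1211] [162.2 228.4] [0.4601 0.1039 0.067 ]
```

>>> servo_tool(rows=[1,0,-3,0,0,1,0,-3,0,0,1,0,0,0,0,1,0,0,0,0,1,0,0,0,0,1,0,0,0,0,1,0,0,-35,0,1,0,0,-45,0,1,0,0,-30,0,1,0,0,-15,0])

```text
time_s: 6.55
ee_pos: [0.4374, -0.0083, 0.0472]
orientation: [0.979, -0.206, -0.002, 0.001]
ft_force: [0.7, -0.1, 0.6]
width: 0.0867
grip_force: 0.0
```

>>> servo_tool(rows=[1,0,0,-10,0,1,0,0,-8,0,1,0,0,-7,0,-1,0,0,0,0,-1,0,0,0,0,-1,0,0,0,0,-1,0,0,0,0,-1,0,0,0,0], grip_force=20)

```text
time_s: 7.35
ee_pos: [0.4396, -0.0077, 0.0251]
orientation: [0.979, -0.205, 0.0, -0.0]
ft_force: [0.4, 0.2, 1.2]
width: 0.0592
grip_force: 20.0
```

>>> servo_tool(rows=[-1,0,0,15,0,-1,0,0,35,0,-1,0,5,30,0,-1,6,20,10,0,-1,8,35,0,0,-1,10,40,0,0,-1,10,42,0,0,-1,10,42,0,0,-1,10,42,0,0,-1,10,42,0,0,-1,10,40,0,0,-1,10,35,0,0,-1,3,17,0,0,-1,0,0,0,0])

```text
time_s: 8.75
ee_pos: [0.5264, 0.3545, 0.1138]
orientation: [0.979, -0.204, -0.0, -0.0]
ft_force: [-0.5, -0.5, -1.1]
width: 0.0594
grip_force: 20.0
```

```bash
python3 - <<'E'
from h import *
where();snap('wrist','w6');c=load('w6')
import math
def tr(o,yaw,p):
    a=math.radians(yaw);return (o[0]+p[0]*math.cos(a)-p[1]*math.sin(a),o[1]+p[0]*math.sin(a)+p[1]*math.cos(a),p[2])
im=cv2.imread('pics/w6.png')
O=(.4971,.3518);yaw=-1.4
for cx,w,h in [(.028,.074,.074),(-.052,.027,.147),(0,.17,.2)]:
    q=[tr(O,yaw,(cx+sx*w/2,sy*h/2,.025)) for sx,sy in [(1,1),(1,-1),(-1,-1),(-1,1)]]
    P=np.array([proj(c,x) for x in q]).round().astype(int);cv2.polylines(im,[P.reshape(-1,1,2)],True,(0,255,0),1)
cv2.imwrite('pics/w6o.png',im)
E
```

```text
t 8.8 tcp [526.4 354.5 113.8] yA 66.42 tilt 0.0 F [-0.5 -0.5 -1.1] w 59.4 g 20.0
```

View pics/w6o.png

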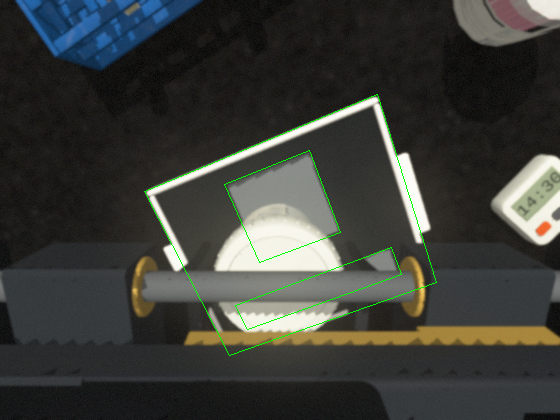

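Overlay: the predicted outlines match the tray rim and pocket (pocket (228–340,150–262)), and the cup is held. Lowering it.

>>> servo_tool(rows=[-1,-1,-3,-25,0,-1,0,0,-25,0,-1,0,0,-12,0,-1,0,0,-6,0,-1,0,0,-3,0,-1,0,0,0,0])

```text
time_s: 9.4
ee_pos: [0.5257, 0.3493, 0.0442]
orientation: [0.979, -0.205, 0.0, -0.0]
ft_force: [0.1, 0.6, -0.2]
width: 0.059
grip_force: 20.0
```

>>> servo_tool(rows=[-1,0,2,-2,0,-1,0,0,-1,0,-1,0,0,0,0])

```text
time_s: 9.7
ee_pos: [0.5256, 0.3517, 0.0412]
orientation: [0.979, -0.205, 0.0, -0.001]
ft_force: [-0.5, 0.2, 0.2]
width: 0.0592
grip_force: 20.0
```

>>> servo_tool(rows=[-1,0,0,-1,0,1,0,0,0,0,1,0,0,0,0,1,0,0,0,0,1,0,0,20,0,1,0,0,40,0,1,0,0,40,0,1,0,0,20,0,1,0,0,0,0])

```text
time_s: 10.6
ee_pos: [0.527, 0.3527, 0.1638]
orientation: [0.979, -0.205, 0.002, -0.003]
ft_force: [-0.4, -0.2, 0.2]
width: 0.0867
grip_force: 0.0
```

```bash
python3 - <<'E'
from h import *
where();snap('wrist','w7');c=load('w7')
im=cv2.imread('pics/w7.png');m=(im.min(2)>150).astype(np.uint8);k,l,s,ce=cv2.connectedComponentsWithStats(m)
for a,b in zip(s[1:],ce[1:]):
    if a[4]>1200: print(a.tolist(),b.round(1),ray(c,*b,.083).round(4))
E
```

```text
t 10.6 tcp [527.  352.7 163.8] yA 66.32 tilt 0.46 F [-0.4 -0.2  0.2] w 86.7 g 0.0
[461, 0, 99, 43, 3335] [510.4  17.8] [0.5908 0.1487 0.083 ]
[166, 103, 247, 168, 3704] [303.8 182.7] [0.5409 0.3256 0.083 ]
[465, 152, 84, 78, 2785] [506.7 189.6] [0.4716 0.1807 0.083 ]
[245, 174, 75, 76, 4331] [281.6 212. ] [0.5259 0.3512 0.083 ]
```

>>> servo_tool(rows=[1,-20,-43,0,0,1,-20,-43,0,0,1,-20,-43,0,0,1,0,-43,0,0,1,0,-43,0,0,1,0,-43,0,-8.5,1,19,-43,0,-8.5,1,19,-43,0,-8.5,1,19,-43,0,-8.5,1,19,-43,0,-8.5,1,19,-43,0,-8.5,1,19,-43,0,-8.5,1,0,0,0,0,1,0,0,0,0])

```text
time_s: 12.05
ee_pos: [0.578, -0.1656, 0.1569]
orientation: [0.747, -0.665, -0.002, 0.001]
ft_force: [0.4, -0.1, -0.2]
width: 0.0869
grip_force: 0.0
```

```bash
python3 - <<'E'
from h import *
where();snap('wrist','w8');c=load('w8')
im=cv2.imread('pics/w8.png').astype(int);m=((im.min(2)>110)|((im[...,2]>110)&(im[...,0]<80)&(im[...,1]<60))).astype(np.uint8)
m=cv2.morphologyEx(m,cv2.MORPH_CLOSE,np.ones((5,5)));k,l,s,ce=cv2.connectedComponentsWithStats(m)
print('pred',proj(c,(.582,-.164,.01)))
for i in range(1,k):
    if s[i][4]>400:
        ys,xs=np.where(l==i);P=np.array([ray(c,x,y,.008)[:2] for x,y in zip(xs,ys)],np.float32)*1000;rc=cv2.minAreaRect(P)
        print(s[i].tolist(),ce[i].round(0),np.round(rc[0],1),np.round(rc[1],1),round(rc[2],1))
E
```

```text
t 12.1 tcp [ 578.  -165.6  156.9] yA 6.6699999999999875 tilt 0.28 F [ 0.4 -0.1 -0.2] w 86.9 g 0.0
pred [272.43262114 195.20618213]
[18, 0, 98, 57, 1428] [53. 25.] [ 778.5 -294.5] [27.5 86.1] 80.7
[47, 0, 129, 107, 5713] [126.  60.] [ 735.9 -265.2] [100.4 101.6] 67.6
[320, 0, 211, 146, 4667] [414.  95.] [ 455.6 -291.2] [196.2 124.6] 6.8
[385, 20, 82, 97, 7014] [426.  68.] [ 455.5 -297.2] [73.9 75.5] 13.9
[22, 42, 90, 31, 1137] [53. 60.] [ 782.3 -260.8] [23.3 79.4] 83.3
[516, 96, 44, 147, 3412] [544. 191.] [ 322.7 -212.7] [ 44.  146.4] 19.0
[0, 126, 199, 131, 12954] [ 67. 190.] [ 753.9 -133.6] [123.4 197.4] 84.7
[266, 126, 18, 135, 2061] [274. 193.] [ 579.9 -162.5] [ 16.8 137.8] 6.2
[395, 225, 35, 36, 542] [408. 239.] [ 435.9 -133.2] [35.4 32.4] 61.6
[96, 257, 375, 80, 10825] [283. 290.] [556.2 -50.7] [406.3  85.4] 11.5
```

>>> servo_tool(rows=[1,2.5,2.5,-35,0,1,0,0,-45,0,1,0,0,-40,0,1,0,0,-20,0,1,0,0,-10,0,1,0,0,-5,0,1,0,0,0,0])

```text
time_s: 12.8
ee_pos: [0.5821, -0.1616, 0.005]
orientation: [0.748, -0.663, 0.0, -0.0]
ft_force: [0.3, 0.7, 0.3]
width: 0.087
grip_force: 0.0
```

>>> servo_tool(rows=[1,-1,-1,-8,0,1,0,0,-5,0,1,0,0,-2,0,-1,0,0,0,0,-1,0,0,0,0,-1,0,0,0,0,-1,0,0,0,0,-1,0,0,0,0,-1,0,0,0,0,-1,0,0,0,0,-1,0,0,0,0,-1,0,0,0,0,-1,0,0,0,0], grip_force=15)

```text
time_s: 14.1
ee_pos: [0.5808, -0.1632, -0.0103]
orientation: [0.748, -0.664, -0.0, 0.0]
ft_force: [1.5, -0.2, 1.1]
width: 0.0152
grip_force: 9.9
```

>>> servo_tool(rows=[-1,0,0,0,0,-1,0,0,10,0,-1,0,0,30,0,-1,0,0,40,0,-1,-15,25,40,0,-1,-23,40,10,0,-1,-23,43,10,0,-1,-23,43,0,0,-1,-23,43,0,0,-1,-23,43,0,0,-1,-6,43,0,0,-1,0,43,0,0,-1,0,43,0,0,-1,0,43,0,0,-1,0,43,0,-4,-1,0,43,0,-4,-1,0,21,0,0,-1,0,0,0,0])

```text
time_s: 15.9
ee_pos: [0.4448, 0.3557, 0.1301]
orientation: [-0.701, 0.713, 0.0, 0.001]
ft_force: [0.4, -0.2, -0.3]
width: 0.0143
grip_force: 14.2
```

```bash
python3 - <<'E'
from h import *
where();snap('wrist','w9');c=load('w9');im=cv2.imread('pics/w9.png')
import math
def tr(o,yaw,p):
    a=math.radians(yaw);return (o[0]+p[0]*math.cos(a)-p[1]*math.sin(a),o[1]+p[0]*math.sin(a)+p[1]*math.cos(a),p[2])
O=(.4971,.3518);yaw=-1.4
q=[tr(O,yaw,(-.052+sx*.0135,sy*.0735,.025)) for sx,sy in [(1,1),(1,-1),(-1,-1),(-1,1)]]
cv2.polylines(im,[np.array([proj(c,x) for x in q]).round().astype(int).reshape(-1,1,2)],True,(0,255,0),1)
cv2.imwrite('pics/w9o.png',im)
m=((im.min(2)>110)|((im[...,2]>110)&(im[...,0]<80)&(im[...,1]<60))).astype(np.uint8)
E
```

```text
t 15.9 tcp [444.8 355.7 130.1] yA 178.98 tilt 0.1 F [ 0.4 -0.2 -0.3] w 14.3 g 14.2
```

View pics/w9o.png

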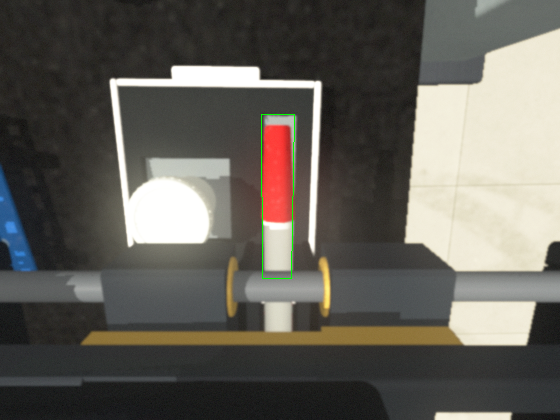

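```bash
python3 - <<'E'
from h import *
c=load('w9')
print('cap end',[ray(c,278,123,z).round(4) for z in (.141,.149,.157)], 'axis', ray(c,278,220,.149).round(4))
im=cv2.imread('pics/w9.png').astype(int);m=((im[...,2]>110)&(im[...,0]<90)&(im[...,1]<70)).astype(np.uint8);k,l,s,ce=cv2.connectedComponentsWithStats(m);print(s[1:][s[1:,4]>300])
# groove floor visible patch: pixels between outline
g=(im.max(2)>70)&(im.max(2)<190)&(im.max(2)-im.min(2)<30);ys,xs=np.where(g[105:123,240:310]);print('groove end patch',xs.min()+240,xs.max()+240,ys.min()+105)
E
```

```text
cap end [array([0.443 , 0.2869, 0.141 ]), array([0.443 , 0.2869, 0.149 ]), array([0.443 , 0.2869, 0.157 ])] axis [0.4438 0.334  0.149 ]
[[ 261  126   31   73 1528]]
groove end patch 245 297 108
```

>>> servo_tool(rows=[-1,1,-2,-35,0,-1,0,0,-40,0,-1,0,0,-25,0,-1,0,0,-12,0,-1,0,0,-4,0,-1,0,0,0,0])

```text
time_s: 16.55
ee_pos: [0.4463, 0.3507, 0.0144]
orientation: [-0.7, 0.715, -0.0, 0.0]
ft_force: [-0.2, 0.5, -0.6]
width: 0.0147
grip_force: 14.2
```

>>> servo_tool(rows=[-1,0,3,-3,0,-1,0,0,-1.5,0,-1,0,0,0,0])

```text
time_s: 16.85
ee_pos: [0.446, 0.3541, 0.0098]
orientation: [-0.7, 0.714, 0.0, 0.001]
ft_force: [0.8, 0.4, -1.3]
width: 0.0146
grip_force: 14.2
```

>>> servo_tool(rows=[-1,0,0,-1,0,-1,0,0,0,0,-0.35,0,0,0,0,-0.35,0,0,0,0,-0.35,0,0,0,0,-0.35,0,0,0,0,-0.35,0,0,15,0,-0.35,0,0,40,0,-0.35,0,0,45,0,1,0,0,50,0,1,0,0,0,0,1,0,0,0,0])

```text
time_s: 18.05
ee_pos: [0.446, 0.3543, 0.1597]
orientation: [-0.7, 0.715, 0.001, 0.002]
ft_force: [-0.8, 0.3, -0.1]
width: 0.0449
grip_force: 0.0
```

```bash
python3 - <<'E'
from h import *
where();snap('wrist','w10');c=load('w10');snap('scene','s10');snap('top','t10')
im=cv2.imread('pics/w10.png').astype(int);m=((im[...,2]>110)&(im[...,0]<90)&(im[...,1]<70)).astype(np.uint8);k,l,s,ce=cv2.connectedComponentsWithStats(m)
for i in range(1,k):
    if s[i][4]>200:
        ys,xs=np.where(l==i);P=np.array([ray(c,x,y,.026)[:2] for x,y in zip(xs,ys)],np.float32)*1000;rc=cv2.minAreaRect(P);print(s[i],np.round(rc[0],1),np.round(rc[1],1),round(rc[2],1),P[:,1].min(),P[:,1].max())
s=load('s10');im=cv2.imread('pics/s10.png').astype(int);m=((im[...,2]>100)&(im[...,0]<90)&(im[...,1]<70)).astype(np.uint8);k,l,st,ce=cv2.connectedComponentsWithStats(m)
for i in range(1,k):
    if st[i][4]>30: print('scene',st[i],ce[i].round(1),ray(s,*ce[i],.026).round(4))
E
```

```text
t 18.1 tcp [446.  354.3 159.7] yA 178.77 tilt 0.21 F [-0.8  0.3 -0.1] w 44.9 g 0.0
[274 125  12  39 203] [442.4 304.9] [ 9.5 34.8] 3.3 287.56592 322.13327
scene [154 188  15  12  74] [160.5 193.6] [0.4484 0.3117 0.026 ]
```

>>> servo_tool(rows=[1,-1,-35,0,0,1,-2,-43,0,7,1,-2,-43,0,7,1,-2,-43,0,7,1,-1,-43,0,7,1,0,-4,0,0,1,0,0,0,0])

```text
time_s: 18.9
ee_pos: [0.4374, 0.1415, 0.1573]
orientation: [0.851, -0.525, -0.0, 0.001]
ft_force: [0.3, 0.5, 0.9]
width: 0.087
grip_force: 0.0
```

```bash
python3 - <<'E'
from h import *
where();snap('wrist','w11');c=load('w11');print('pred',proj(c,(.438,.142,.015)))
im=cv2.imread('pics/w11.png').astype(int);m=(im.max(2)>110).astype(np.uint8)
m=cv2.morphologyEx(m,cv2.MORPH_CLOSE,np.ones((3,3)));k,l,s,ce=cv2.connectedComponentsWithStats(m)
for i in range(1,k):
    if s[i][4]>2000:
        ys,xs=np.where(l==i);P=np.array([ray(c,x,y,.013)[:2] for x,y in zip(xs,ys)],np.float32)*1000;rc=cv2.minAreaRect(P)
        print(s[i].tolist(),ce[i].round(0),np.round(rc[0],1),np.round(rc[1],1),round(rc[2],1))
E
```

```text
t 18.9 tcp [437.4 141.5 157.3] yA 26.639999999999986 tilt 0.11 F [0.3 0.5 0.9] w 87.0 g 0.0
pred [276.63728802 195.37604444]
[93, 0, 467, 346, 40438] [429. 213.] [380.9 166.7] [491.  356.5] 38.8
[0, 50, 151, 110, 11071] [ 79. 106.] [636.3 154.7] [101.  122.2] 87.1
[247, 162, 63, 64, 3893] [278. 193.] [436.8 140.7] [62.  63.7] 26.6
```

>>> servo_tool(rows=[1,0,0,-35,0,1,0,0,-45,0,1,0,0,-40,0,1,0,0,-20,0,1,0,0,-10,0,1,0,0,-5,0,1,0,0,0,0])

```text
time_s: 19.65
ee_pos: [0.4381, 0.1435, 0.003]
orientation: [0.852, -0.524, 0.0, 0.0]
ft_force: [-0.1, 0.5, 0.3]
width: 0.0868
grip_force: 0.0
```

>>> servo_tool(rows=[1,0,-2,-7,0,1,0,0,-4,0,-1,0,0,0,0,-1,0,0,0,0,-1,0,0,0,0,-1,0,0,0,0,-1,0,0,0,0,-1,0,0,0,0], grip_force=15)

```text
time_s: 20.45
ee_pos: [0.4379, 0.1408, -0.0076]
orientation: [0.852, -0.524, 0.0, -0.0]
ft_force: [-0.9, 0.1, 1.3]
width: 0.0595
grip_force: 15.0
```

>>> servo_tool(rows=[-1,0,0,10,0,-1,0,0,35,0,-1,0,0,45,0,-1,0,-15,45,0,-1,0,-35,15,0,-1,2,-43,0,0,-1,2,-43,0,0,-1,3,-43,0,0,-1,3,-43,0,0,-1,3,-43,0,0,-1,3,-43,0,0,-1,3,-43,0,-6,-1,3,-43,0,-6.5,-1,1,-41,0,0,-1,0,0,0,0])

```text
time_s: 21.95
ee_pos: [0.4605, -0.2982, 0.1422]
orientation: [0.788, -0.616, 0.0, 0.0]
ft_force: [-0.5, 1.2, -1.3]
width: 0.06
grip_force: 15.0
```

```bash
python3 - <<'E'
from h import *
where();snap('wrist','w12');c=load('w12')
im=cv2.imread('pics/w12.png').astype(int);g=((im.max(2)>60)&(im.max(2)<200)&(im.max(2)-im.min(2)<40)).astype(np.uint8)
k,l,s,ce=cv2.connectedComponentsWithStats(g)
import math
a=math.radians(14.1)
def tr(x,y,z):return (.473+x*math.cos(a)-y*math.sin(a),-.3406+x*math.sin(a)+y*math.cos(a),z)
for n,p in dict(ob=tr(.036,-.0475,.004),rd=tr(-.04,-.0475,.004),sq=tr(0,.0475,.016),c1=tr(.085,-.1,.025),c2=tr(-.085,-.1,.025)).items(): print(n,proj(c,p).round(1))
for i in range(1,k):
    if s[i][4]>500 and s[i][1]<250:
        ys,xs=np.where(l==i);P=np.array([ray(c,x,y,.004)[:2] for x,y in zip(xs,ys)],np.float32)*1000;rc=cv2.minAreaRect(P)
        print(s[i].tolist(),ce[i].round(0),np.round(rc[0],1),np.round(rc[1],1),round(rc[2],1))
E
```

```text
t 21.9 tcp [ 460.5 -298.2  142.2] yA 13.990000000000009 tilt 0.05 F [-0.5  1.2 -1.3] w 60.0 g 15.0
ob [235.5  97.1]
rd [319.5  97. ]
sq [275.5 202.3]
c1 [169.1  26.3]
c2 [380.7  26. ]
[137, 0, 423, 335, 82947] [372. 178.] [ 394.2 -321.9] [449.7 317. ] 16.0
[0, 121, 47, 84, 2980] [ 19. 163.] [ 702.4 -265.9] [43.1 80.7] 2.0
```

>>> servo_tool(rows=[-1,0.5,2,-35,0,-1,0,0,-45,0,-1,0,0,-30,0,-1,0,0,-12,0,-1,0,0,-6,0,-1,0,0,0,0])

```text
time_s: 22.6
ee_pos: [0.462, -0.292, 0.0148]
orientation: [0.79, -0.613, 0.0, -0.0]
ft_force: [-0.3, -0.0, -0.7]
width: 0.0594
grip_force: 15.0
```

```bash
python3 - <<'E'
from h import *
where();c=load('w12');im=cv2.imread('pics/w12.png');g=im.max(2)
for nm,(u,v),z in [('ob',(235,97),.004),('rd',(319,97),.004)]:
    w=g[v-45:v+45,u-42:u+42];t,m=cv2.threshold(w,0,255,cv2.THRESH_OTSU)
    k,l,s,ce=cv2.connectedComponentsWithStats(m);i=l[45,42];ys,xs=np.where(l==i)
    print(nm,t,s[i])
    P=np.array([ray(c,x+u-42,y+v-45,z)[:2] for x,y in zip(xs,ys)],np.float32)*1000;rc=cv2.minAreaRect(P);print(np.round(rc[0],1),np.round(rc[1],1),round(rc[2],1))
E
```

```text
t 22.6 tcp [ 462.  -292.    14.8] yA 14.340000000000003 tilt 0.06 F [-0.3 -0.  -0.7] w 59.4 g 15.0
ob 122.0 [  15   20   60   50 2889]
[ 517.3 -378.6] [52.6 42. ] 14.0
rd 118.0 [  25   21   43   47 1576]
[ 442.8 -397.6] [38.1 39.5] 15.1
```

>>> servo_tool(rows=[-1,-1.5,-2.5,-3,0,-1,0,0,-1.5,0,-1,0,0,0,0])

```text
time_s: 22.9
ee_pos: [0.4601, -0.295, 0.0104]
orientation: [0.789, -0.614, 0.001, -0.0]
ft_force: [-0.9, 0.6, -0.1]
width: 0.0596
grip_force: 15.0
```

>>> servo_tool(rows=[-1,0,0,-1,0,-1,0,0,0,0,1,0,0,0,0,1,0,0,0,0,1,0,0,0,0,1,0,0,0,0,1,0,0,15,0,1,0,0,40,0,1,0,0,45,0,1,0,0,45,0,1,0,0,0,0])

```text
time_s: 24.0
ee_pos: [0.464, -0.2967, 0.1609]
orientation: [0.79, -0.613, 0.007, -0.002]
ft_force: [0.6, 0.3, 0.8]
width: 0.0871
grip_force: 0.0
```

```bash
python3 - <<'E'
from h import *
where();snap('wrist','w13');c=load('w13')
im=cv2.imread('pics/w13.png').astype(int);m=(im.min(2)>150).astype(np.uint8);print('timer pred',proj(c,(.4605,-.2945,.031)))
k,l,s,ce=cv2.connectedComponentsWithStats(cv2.morphologyEx(m,cv2.MORPH_CLOSE,np.ones((3,3))))
for i in range(1,k):
    if s[i][4]>800:
        ys,xs=np.where(l==i);P=np.array([ray(c,x,y,.031)[:2] for x,y in zip(xs,ys)],np.float32)*1000;rc=cv2.minAreaRect(P)
        print(s[i].tolist(),ce[i].round(0),np.round(rc[0],1),np.round(rc[1],1),round(rc[2],1))
g=im.max(2).astype(np.uint8)
for nm,p,z in [('ob',(.518,-.3785,.004),.004),('rd',(.444,-.3975,.004),.004)]:
    u,v=proj(c,p).round().astype(int)
    w=g[max(v-45,0):v+45,u-42:u+42];t,m=cv2.threshold(w,0,255,cv2.THRESH_OTSU);o=max(v-45,0)
    k,l,s,ce=cv2.connectedComponentsWithStats(m);i=l[v-o,42];ys,xs=np.where(l==i)
    P=np.array([ray(c,x+u-42,y+o,z)[:2] for x,y in zip(xs,ys)],np.float32)*1000;rc=cv2.minAreaRect(P);print(nm,u,v,t,s[i],np.round(rc[0],1),np.round(rc[1],1),round(rc[2],1))
E
```

```text
t 24.0 tcp [ 464.  -296.7  160.9] yA 14.370000000000005 tilt 0.86 F [0.6 0.3 0.8] w 87.1 g 0.0
timer pred [282.03676174 202.25648615]
[187, 20, 197, 241, 6711] [283. 127.] [ 471.9 -342.1] [167.1 215.2] 14.0
[414, 79, 146, 177, 15701] [505. 165.] [ 283.9 -369.4] [137.4 153. ] 23.2
[228, 80, 46, 42, 1818] [251. 101.] [ 510.5 -376.8] [39.4 34.6] 14.4
[315, 83, 32, 38, 911] [331. 102.] [ 441.6 -393.6] [26.2 32.4] 6.8
[248, 162, 73, 73, 4710] [282. 198.] [ 460.1 -297.8] [68.2 70. ] 14.1
[100, 276, 370, 22, 5402] [287. 287.] [ 437.2 -209.6] [377.3  23.4] 14.8
ob 246 99 123.0 [  15   22   56   47 2546] [ 517.4 -378.3] [52.6 42.1] 14.3
rd 326 99 119.0 [  23   23   41   45 1395] [ 443.1 -398.2] [38.4 39.1] 59.6
```

>>> servo_tool(rows=[1,14,34,0,8.5,1,15,35,0,8.5,1,15,35,0,8.5,1,15,35,0,8.5,1,15,35,0,8.5,1,15,35,0,8.5,1,15,35,0,8.5,1,14,32,0,8.5,1,0,0,0,0,1,0,0,0,0])

```text
time_s: 25.05
ee_pos: [0.5769, -0.0182, 0.152]
orientation: [0.998, -0.067, -0.002, 0.0]
ft_force: [-0.0, -0.1, -0.5]
width: 0.0869
grip_force: 0.0
```

```bash
python3 - <<'E'
from h import *
where();snap('wrist','w14');c=load('w14');print('pred',proj(c,(.583,-.021,.062)),proj(c,(.583,-.021,.0)))
im=cv2.imread('pics/w14.png').astype(int)
def comps(m,z,mn=800):
    k,l,s,ce=cv2.connectedComponentsWithStats(cv2.morphologyEx(m.astype(np.uint8),cv2.MORPH_CLOSE,np.ones((3,3))))
    for i in range(1,k):
        if s[i][4]>mn and s[i][1]<250:
            ys,xs=np.where(l==i);P=np.array([ray(c,x,y,z)[:2] for x,y in zip(xs,ys)],np.float32)*1000;rc=cv2.minAreaRect(P)
            print(s[i].tolist(),ce[i].round(0),np.round(rc[0],1),np.round(rc[1],1),round(rc[2],1))
print('orange');comps((im[...,2]>170)&(im[...,0]<100),.06)
print('white');comps((im.max(2)>130),.06)
crop('w14',210,110,340,260,'cart',4)
E
```

```text
t 25.1 tcp [576.9 -18.2 152. ] yA 82.29 tilt 0.19 F [-0.  -0.1 -0.5] w 86.9 g 0.0
pred [281.07691073 200.91153823] [280.41200432 186.86595271]
orange
[259, 175, 46, 54, 2097] [282. 200.] [581.1 -21.3] [35.9 45.2] 87.3
white
[343, 0, 118, 99, 3740] [401.  55.] [ 684.8 -124.3] [86.9 67. ] 82.3
[21, 148, 130, 96, 9463] [ 82. 194.] [607.3 139.6] [108.4  80.9] 82.3
[258, 164, 47, 66, 2620] [281. 195.] [585.9 -21.5] [37.3 55.5] 87.5
[485, 184, 75, 60, 1615] [518. 211.] [ 541.4 -224.3] [36.1 62.5] 14.0
```

```bash
python3 - <<'E'
from h import *
c=load('w14');im=cv2.imread('pics/w14.png').astype(int)
for u in (268,275,282,289,296):
    col=im[140:240,u];o=np.where((col[:,2]>170)&(col[:,0]<100))[0]+140;w=np.where(col.max(1)>130)[0]+140
    print(u,'white top',w.min(),'orange',o.min(),o.max(),'| base front x',ray(c,u,w.min()-.5,.0)[0].round(4),'cap',ray(c,u,o.min()-.5,.062)[0].round(4),ray(c,u,o.max()+.5,.062)[0].round(4))
for v in (180,190,200,210,220):
    r=im[v,240:330];o=np.where((r[:,2]>170)&(r[:,0]<100))[0]+240;print(v,o.min(),o.max(),ray(c,o.min()-.5,v,.062)[1].round(4),ray(c,o.max()+.5,v,.062)[1].round(4))
E
```

```text
268 white top 166 orange 177 224 | base front x 0.606 cap 0.6047 0.5642
275 white top 164 orange 177 225 | base front x 0.607 cap 0.6039 0.5625
282 white top 164 orange 176 228 | base front x 0.6061 cap 0.6039 0.5591
289 white top 164 orange 175 227 | base front x 0.6052 cap 0.604 0.5592
296 white top 164 orange 175 223 | base front x 0.6042 cap 0.6032 0.5619
180 259 301 -0.005 -0.0398
190 259 302 -0.0038 -0.0397
200 261 303 -0.0042 -0.0395
210 262 303 -0.0038 -0.0386
220 263 301 -0.0033 -0.0359
```

>>> servo_tool(rows=[1,6,-3.5,-30,0,1,0,0,-45,0,1,0,0,-35,0,1,0,0,-15,0,1,0,0,-10,0,1,0,0,0,0])

```text
time_s: 25.7
ee_pos: [0.5825, -0.0234, 0.0174]
orientation: [0.998, -0.068, -0.001, 0.0]
ft_force: [0.3, 0.3, -0.2]
width: 0.0871
grip_force: 0.0
```

>>> servo_tool(rows=[1,0.5,2,-6,0,1,0,0,-1,0,-1,0,0,0,0,-1,0,0,0,0,-1,0,0,0,0,-1,0,0,0,0,-1,0,0,0,0,-1,0,0,0,0,-1,0,0,0,0,-1,0,0,0,0,-1,0,0,0,0], grip_force=20)

```text
time_s: 26.8
ee_pos: [0.5842, -0.0203, 0.0116]
orientation: [0.998, -0.067, -0.0, 0.0]
ft_force: [-1.0, -0.5, 0.0]
width: 0.0386
grip_force: 19.4
```

>>> servo_tool(rows=[-1,0,0,10,0,-1,0,0,30,0,-1,0,0,40,0,-1,-4,-20,30,0,-1,-6,-36,0,0,-1,-8,-43,0,0,-1,-8,-43,0,0,-1,-8,-43,0,7.2,-1,-8,-43,0,7.2,-1,-8,-43,0,7.2,-1,-8,-43,0,0,-1,-8,-43,0,0,-1,0,0,0,0,-1,0,0,0,0])

```text
time_s: 28.2
ee_pos: [0.5177, -0.3781, 0.1217]
orientation: [0.993, 0.12, 0.0, -0.0]
ft_force: [-0.5, 1.1, 0.5]
width: 0.0388
grip_force: 19.4
```

```bash
cat >> h.py <<'E'
def comps(c,m,z,mn=800,vmax=250):
    k,l,s,ce=cv2.connectedComponentsWithStats(cv2.morphologyEx(m.astype(np.uint8),cv2.MORPH_CLOSE,np.ones((3,3))))
    for i in range(1,k):
        if s[i][4]>mn and s[i][1]<vmax:
            ys,xs=np.where(l==i);P=np.array([ray(c,x,y,z)[:2] for x,y in zip(xs,ys)],np.float32)*1000;rc=cv2.minAreaRect(P)
            print(s[i].tolist(),ce[i].round(0),np.round(rc[0],1),np.round(rc[1],1),round(rc[2],1))
E
python3 - <<'E'
from h import *
where();snap('wrist','w15');c=load('w15');im=cv2.imread('pics/w15.png').astype(int)
print('orange (held, top at ~.162?)');comps(c,(im[...,2]>170)&(im[...,0]<100),.172,300,400)
print('pocket pred',proj(c,(.518,-.3785,.004)));comps(c,im.max(2)>122,.004,200)
E
```

```text
t 28.2 tcp [ 517.7 -378.1  121.7] yA 103.76 tilt 0.02 F [-0.5  1.1  0.5] w 38.8 g 19.4
orange (held, top at ~.162?)
[235, 239, 83, 33, 2465] [277. 256.] [ 532.9 -372.4] [14.3 34.2] 15.5
[139, 302, 374, 42, 6521] [321. 329.] [ 507.3 -401.3] [ 20.5 166.8] 13.8
pocket pred [279.55569416 201.36221221]
[284, 0, 76, 66, 3499] [321.  29.] [ 664.5 -377.6] [48.1 54.7] 53.4
[98, 147, 256, 120, 4748] [231. 184.] [ 510.2 -333.4] [111.1 240.1] 8.0
[398, 147, 162, 125, 15239] [484. 206.] [ 551.9 -566.4] [106.7 151.8] 7.0
[131, 182, 429, 163, 25240] [296. 281.] [ 468.8 -457.2] [169. 423.] 13.8
[0, 209, 20, 34, 516] [  8. 225.] [ 434.5 -139.3] [32.4 17.4] 1.7
```

>>> servo_tool(rows=[-1,1,0,-30,0,-1,0,0,-30,0,-1,0,0,-12,0,-1,0,0,-5,0,-1,0,0,0,0,-1,0,0,0,0])

```text
time_s: 28.85
ee_pos: [0.5205, -0.3775, 0.0462]
orientation: [0.993, 0.121, 0.001, 0.001]
ft_force: [-0.1, 0.3, -1.5]
width: 0.0388
grip_force: 19.4
```

>>> servo_tool(rows=[-1,-1.5,-1,-4,0,-1,0,0,-6,0,-1,0,0,-5,0,-1,0,0,-4,0,-1,0,0,0,0])

```text
time_s: 29.35
ee_pos: [0.5177, -0.3785, 0.025]
orientation: [0.993, 0.121, -0.0, 0.0]
ft_force: [0.6, -1.1, -1.5]
width: 0.0383
grip_force: 19.4
```

>>> servo_tool(rows=[-1,1,0,-4,0,-1,0,0,-3,0,-1,0,0,-1.5,0,-1,0,0,0,0])

```text
time_s: 29.75
ee_pos: [0.5188, -0.3783, 0.0169]
orientation: [0.993, 0.121, -0.0, -0.0]
ft_force: [0.6, -0.8, -1.2]
width: 0.0387
grip_force: 19.4
```

>>> servo_tool(rows=[-1,0,0,-1,0,-1,0,0,0,0,0.4,0,0,0,0,0.4,0,0,0,0,0.4,0,0,0,0,0.4,0,0,0,0,0.4,0,0,15,0,1,0,0,40,0,1,0,0,45,0,1,0,0,45,0,1,0,0,0,0,1,0,0,0,0])

```text
time_s: 30.95
ee_pos: [0.5193, -0.3783, 0.1628]
orientation: [0.993, 0.121, 0.002, 0.001]
ft_force: [0.2, 0.4, -0.6]
width: 0.0856
grip_force: 0.0
```

```bash
python3 - <<'E'
from h import *
where();snap('wrist','w16');c=load('w16');im=cv2.imread('pics/w16.png').astype(int)
print('orange');comps(c,(im[...,2]>170)&(im[...,0]<100),.066,300)
w=load('w1');
E
```

```text
t 30.9 tcp [ 519.3 -378.3  162.8] yA 103.88 tilt 0.19 F [ 0.2  0.4 -0.6] w 85.6 g 0.0
orange
[256, 184, 44, 52, 1982] [278. 208.] [ 517.1 -378.1] [45.1 35.8] 17.4
```

>>> servo_tool(rows=[1,-10,35,0,0,1,-14,42,0,0,1,-14,43,0,0,1,-14,43,0,0,1,-14,43,0,0,1,-14,42,0,0,1,0,2,0,0,1,0,0,0,0])

```text
time_s: 31.8
ee_pos: [0.4381, -0.1275, 0.1603]
orientation: [0.993, 0.122, -0.001, -0.0]
ft_force: [0.8, -0.0, 0.6]
width: 0.0872
grip_force: 0.0
```

```bash
python3 - <<'E'
from h import *
where();snap('wrist','w17');c=load('w17');im=cv2.imread('pics/w17.png').astype(int)
b,g,r=im[...,0],im[...,1],im[...,2]
for z in (0,.07,.102):print('pred',z,proj(c,(.438,-.127,z)).round(1))
print('brown');comps(c,(r>70)&(r-b>35)&(r<235),.07,100)
crop('w17',220,120,340,240,'drop',5)
d=cv2.imread('pics/w17.png')
m=((r>60)&(r-b>30)).astype(np.uint8)
for v in range(150,235,6):
    x=np.where(m[v,230:330])[0]+230
    if len(x):print(v,x.min(),x.max())
E
```

```text
t 31.8 tcp [ 438.1 -127.5  160.3] yA 104.04 tilt 0.11 F [ 0.8 -0.   0.6] w 87.2 g 0.0
pred 0 [278.4 191.9]
pred 0.07 [278.6 208.8]
pred 0.102 [278.7 219.6]
brown
[235, 95, 31, 53, 204] [245. 124.] [501.  -85.6] [40.  22.3] 3.3
[265, 192, 40, 35, 478] [283. 206.] [ 439.3 -131.5] [28.8 32.9] 19.3
150 231 268
156 238 258
186 272 273
192 278 298
198 267 301
204 265 303
210 265 304
216 266 303
222 269 300
```

```bash
python3 - <<'E'
from h import *
c=load('w17');print(ray(c,284.5,208,.07),ray(c,284.5,208,.065))
t=load('top0');print(ray(t,190+611/5-.4,160+405/5-.4,.075),ray(t,190+614/5-.4,160+405/5-.4,.102))
E
```

```text
[ 0.43990068 -0.13164066  0.07      ] [ 0.43868328 -0.13205251  0.065     ]
[ 0.43590768 -0.12966588  0.075     ] [ 0.43636049 -0.12935433  0.102     ]
```

>>> servo_tool(rows=[1,0.5,-3.5,-30,0,1,0,0,-45,0,1,0,0,-30,0,1,0,0,-15,0,1,0,0,-8,0,1,0,0,0,0])

```text
time_s: 32.45
ee_pos: [0.4387, -0.1327, 0.0318]
orientation: [0.993, 0.12, -0.002, -0.0]
ft_force: [-0.8, 0.4, -0.2]
width: 0.087
grip_force: 0.0
```

>>> servo_tool(rows=[1,0,1.5,-5,0,1,0,0,-3,0,-1,0,0,0,0,-1,0,0,0,0,-1,0,0,0,0,-1,0,0,0,0,-1,0,0,0,0,-1,0,0,0,0,-1,0,0,0,0,-1,0,0,0,0,-1,0,0,0,0], grip_force=15)

```text
time_s: 33.55
ee_pos: [0.4393, -0.1303, 0.0251]
orientation: [0.993, 0.121, 0.0, 0.0]
ft_force: [-0.5, -0.1, -0.1]
width: 0.0316
grip_force: 14.9
```

>>> servo_tool(rows=[-1,0,0,10,0,-1,0,0,30,0,-1,0,0,40,0,-1,0,-15,25,0,-1,0,-35,0,0,-1,1,-43,0,0,-1,1,-43,0,0,-1,1,-43,0,0,-1,1,-43,0,0,-1,1,-35,0,0,-1,0,-10,0,0,-1,0,0,0,0,-1,0,0,0,0])

```text
time_s: 34.85
ee_pos: [0.4438, -0.3964, 0.1302]
orientation: [0.993, 0.121, -0.0, -0.0]
ft_force: [0.4, 0.8, -1.7]
width: 0.0319
grip_force: 14.9
```

```bash
python3 - <<'E'
from h import *
where();snap('wrist','w18');c=load('w18');im=cv2.imread('pics/w18.png').astype(int)
b,g,r=im[...,0],im[...,1],im[...,2]
m=(r>60)&(r-b>30)
for v in range(190,300,8):
    x=np.where(m[v,200:360])[0]+200
    if len(x):print(v,x.min(),x.max())
for z in (.004,.025):print(proj(c,(.4438,-.3975,z)).round(1))
for z in (.13,.17,.2): print(z,proj(c,np.append(telemetry.get_state()['ee_pos'][:2],z)).round(1))
E
```

```text
t 34.9 tcp [ 443.8 -396.4  130.2] yA 103.89 tilt 0.06 F [ 0.4  0.8 -1.7] w 31.9 g 14.9
222 270 292
230 301 301
238 290 298
246 289 306
254 257 307
262 200 359
270 200 359
278 358 359
286 359 359
294 358 359
[280.2 199.9]
[280.3 205.2]
0.13 [279.2 247.8]
0.17 [279.5 279.4]
0.2 [279.9 316. ]
```

>>> servo_tool(rows=[-1,0.5,0,-30,0,-1,0,0,-30,0,-1,0,0,-10,0,-1,0,0,-4,0,-1,0,0,0,0,-1,0,0,0,0])

```text
time_s: 35.5
ee_pos: [0.4459, -0.3976, 0.0577]
orientation: [0.993, 0.121, 0.001, 0.001]
ft_force: [-0.2, -0.0, -0.7]
width: 0.0317
grip_force: 14.9
```

>>> servo_tool(rows=[-1,-1,0,-5,0,-1,0,0,-6,0,-1,0,0,-6,0,-1,0,0,-4,0,-1,0,0,0,0])

```text
time_s: 36.0
ee_pos: [0.4447, -0.3975, 0.0351]
orientation: [0.993, 0.121, 0.001, 0.0]
ft_force: [2.9, -0.2, 0.5]
width: 0.0319
grip_force: 15.0
```

>>> servo_tool(rows=[-1,1,0,-2,0,-1,0,0,-1.5,0,-1,0,0,-1,0,-1,0,0,0,0])

```text
time_s: 36.4
ee_pos: [0.4447, -0.3973, 0.0303]
orientation: [0.993, 0.121, -0.0, -0.0]
ft_force: [2.0, 0.1, -0.5]
width: 0.0315
grip_force: 15.0
```

>>> servo_tool(rows=[-1,0,0,-1,0,-1,0,0,0,0,0.2,0,0,0,0,0.2,0,0,0,0,0.2,0,0,0,0,0.2,0,0,0,0,0.2,0,0,10,0,0.2,0,0,30,0,1,0,0,45,0,1,0,0,45,0,1,0,0,45,0,1,0,30,30,0,1,0,45,0,0,1,0,45,0,0,1,0,45,0,0,1,0,45,0,0,1,0,45,0,0,1,0,45,0,0])

```text
time_s: 38.2
ee_pos: [0.4443, -0.0957, 0.2357]
orientation: [0.993, 0.121, 0.001, 0.0]
ft_force: [1.8, 0.3, -0.1]
width: 0.087
grip_force: 0.0
```

```bash
python3 - <<'E'
from h import *
where();snap('scene','s19');snap('top','t19')
def cr(n,u0,v0,u1,v1,w,h):return cv2.resize(cv2.imread(f'pics/{n}.png')[v0:v1,u0:u1],(w,h),interpolation=cv2.INTER_CUBIC)
o=np.zeros((600,800,3),np.uint8)
o[:300,:400]=cr('s19',305,255,425,375-30,400,300) if 0 else cr('s19',305,260,425,350+20-20,400,300)
o[:300,400:]=cr('s19',110,130,220,213,400,300)
o[300:,:400]=cr('t19',330,185,430,260,400,300)
o[300:,400:]=cr('t19',110,185,210,260,400,300)
cv2.imwrite('pics/fin.png',o)
E
```

```text
t 38.2 tcp [444.3 -95.7 235.7] yA 103.88 tilt 0.08 F [ 1.8  0.3 -0.1] w 87.0 g 0.0
```

View pics/fin.png

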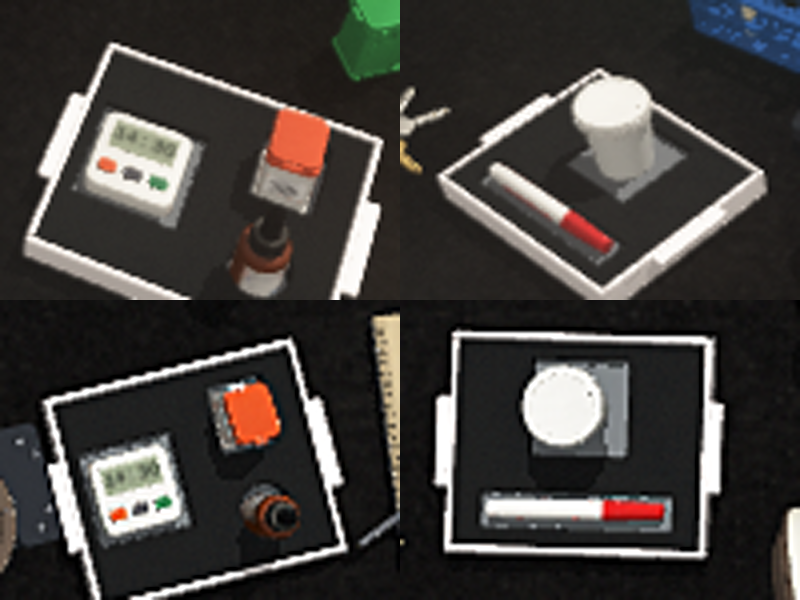

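Final view: all five sit in their pockets. Timer, orange cartridge and brown dropper are in the test tray; cup and marker are in the collection tray. Release heights matched pick height plus floor height to within about 1 mm. Handing in.

```bash
python3 - <<'E'
from h import *
s=load('s19')
print('bulb top pred z.106/.116',proj(s,(.444,-.3975,.106)),proj(s,(.444,-.3975,.116)),'seen ~',(386.6,325.5))
print(order.finish_job())
E
```

```text
bulb top pred z.106/.116 [387.64822663 322.56034041] [388.49633212 320.22205392] seen ~ (386.6, 325.5)
the job is handed in; nothing more can be done
None
```

Both kits are made up and handed in: the final pictures show all five items in their own pockets and let go. It took about 38 s of robot time, and I haven't seen the verdict.

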